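# Get the wide ink roller out of its case

### The job

Get the wide ink roller out ready for inking: without forcing it, open the roller case right back so that its lid stays open by itself, then lift out the roller with the wider drum and lay it down gently on the clear part of the marble inking slab, drum and handle both on the slab. The narrow roller stays in its bed in the case. Do not shove or tip the case, drop the roller or press it hard on the slab, or disturb the other things on the bench.

Things in the scene. Friction and masses are not known exactly. Their poses are not given: they have to be found in the camera images.
- case: The roller case: a grey moulded hard case standing loose on the bench, 190 (x, front to back) x 210 (y) x 46 mm high without its lid, walls 6 mm, about 1.6 kg; it slides if pushed hard (10 to 25 N). Origin: centre of its underside; x points from its front to its hinge side, z up.
- case_hinge (a point): Middle of the lid's hinge line at the top of the case's back, 98 mm behind the case's centre and 48 mm above the bench; the hinge line runs along y; axes as the case.
- lid (a joint): Opening angle of the lid in rad: 0 shut, 1.95 fully back against its hinge stops. No catch, only the lid's weight (about 0.4 kg, varies) and a slightly stiff hinge. Balance point at about 1.45 (within 0.1 of it the stiff hinge may hold it): let go before it, the lid falls shut; let go beyond, it falls back to the stops and stays.
- lip (a point): Middle of the outer lower edge of the lid's lip, 207 mm from the hinge line, 47 mm above the bench when shut; moves with the lid. The lip is a shelf 5 mm thick along the lid's whole width (210 mm), 14 mm beyond the case's front wall, with free space below it down to the bench. The lid is a hollow shell 20 mm high, walls 4 to 6 mm, as wide and deep as the case.
- wide_grip (a point): The wide ink roller: point on the axis of its turned wooden handle 20 mm from the neck, 16 mm above its underside. Handle 24 mm thick, 90 mm long, tapering to 17 mm in the 20 mm next to the neck; whole roller 156 mm long, about 0.24 kg (varies), balancing about 43 mm from here towards the drum. x points along the handle to the drum, z up as it lies in the case.
- wide_drum (a point): Centre of the wide roller's black rubber drum, 32 mm diameter, 74 mm wide along y (84 mm over the steel fork), free to spin; 70 mm ahead of wide_grip.
- wide_end (a point): Centre of the butt end of the wide roller's handle, 70 mm behind wide_grip.
- narrow_grip (a point): The narrow ink roller in the other bed: the same, but with a drum only 40 mm wide (50 mm over the fork). Same point on its handle, same axes. It stays in the case.
- slab: The inking slab: a fixed plate of pale marble lying on the bench, 280 (x) x 220 (y) x 12 mm. Origin: centre of its underside; top face 12 mm above the bench. An ink knife lies across its far (+x) end, covering from about 95 mm beyond the centre; the rest is clear.
- knife: Ink knife (flat steel blade, dark wooden handle, 210 mm long, 24 mm wide, 12 mm high) lying across the slab's far end; bystander. Origin: under its middle.
- block: Small carved plywood printing block, 80 x 120 x 14 mm, lying beyond the case and slab; bystander. Origin: centre of its underside.
- gouge: Narrow gouge with a wooden handle, 165 mm long, 18 mm high; bystander. Origin: under its middle, x towards the blade.
- chisel: Flat chisel with a wooden handle, 165 mm long, 18 mm high; bystander. Origin: under its middle, x towards the blade.
- stone: Grey sharpening stone, 110 x 36 x 16 mm, lying in front of case and slab; bystander. Origin: centre of its underside.
- baren: Baren: dark round printing pad 120 mm across with a pale bridge handle, 40 mm high; bystander. Origin: centre of its underside.
- inkpot: Ink jar, 72 mm across, 75 mm high; bystander. Origin: centre of its underside.
- sprayer: Spray bottle with a white trigger head, 70 mm across, 192 mm high; bystander. Origin: centre of its underside.
- wide: The wide ink roller as a whole. Origin: on its underside, 15 mm ahead of wide_grip; axes as wide_grip.
- case_floor (a point): Centre of the case's foam floor, 12 mm above the bench; axes as the case. A foam rib along x (10 mm thick, top 40 mm above the bench) parts the inside into two alike beds 94 mm wide, centred at y = +52 and -52 mm. One ink roller lies in each, handle to the case's front; foam cheeks (top 30 mm above the bench) flank the last 20 mm of the handle.

How it is judged:
By the outcome, as a careful person would: the job done as asked, in the order asked, and still so for the second after the job is handed in, with the robot touching nothing.
It also fails if it takes over 72 s, if anything falls off the work surface, if the arm or the gripper's body presses on something with over 40 N, if the wrist force passes 120 N, or if a joint passes its speed limit or range.

### The arm

A 7-joint arm with a two-finger parallel gripper is mounted at the origin on the work surface. World frame = base frame: x ahead of the robot, y to its left, z up, the work surface at z = 0. Lengths are in m, angles in rad, forces in N, time in s.
With the tool pointing down it reaches from about 0.4 to 0.85 m from the base axis. Payload 4.5 kg.
Tool frame: the origin (TCP) lies midway between the tips of the shut fingers; the grasp point (between the pads) lies robot.grasp_offset behind it (robot.grasp_offset is the distance from the TCP to the grasp point, in m); x points along the fingers, y is the direction in which the jaws open and shut, and the axes are right-handed (so a half turn about x gives the same grasp; the last joint's range is limited). The gripper opens to 85 mm and grips with 20 to 120 N. Pads are 22 mm wide; open, the fingers measure 114 mm over their backs; the gripper's body (76 mm by 85 mm) begins 54 mm behind the grasp point. The pads swing forward as they close: fully open they stand 13 mm farther back than shut.
Start: joints at [1.315, 0.689, -0.195, 1.565, 0.157, 0.902, -0.215], TCP at [0.179, -0.599, 0.231] pointing down, gripper open.
Joint ranges: [-3.01, 3.01], [-0.46, 2.08], [-1.47, 1.51], [0.13, 2.56], [-1, 4.14], [0.04, 2.09], [-2.66, 2.66]. Speed limits (rad/s): [2.57, 2.57, 3.14, 3.14, 3.14, 3.14, 3.14].

### API

Orientations are given as a unit quaternion [w, x, y, z].
In Python, from rig import readout, eyes, robot gives the robot as it stands. The module is installed in compiled form; this text tells all that it offers.
- The arm moves only by the tool jog_arm, never from a script. Its argument "rows" is a list of rows, each a list of 2 entries, a list of its own where there are three numbers: the shift along the tool's x, y, z in units of 30 mm (1.0 is 30 mm), then the turn, a rotation vector about the tool's x, y, z in units of 6 degrees (1.0 is 6 degrees). In form: [[[tx, ty, tz], [wx, wy, wz]], ...]. A call has 1 to 20 rows; each row is the pose to reach, as a shift and turn from the pose commanded when the call began, along the tool's axes at that moment; what a row does not reach only later rows make up. A row lasts 1/12 s, in which the tool goes at most 41.7 mm and 7.16 degrees, less where a joint would pass 70% of its speed; a pose out of reach is approached as far as the arm can. A call with a gripper value outside its range is refused whole. "claw" is the closure, from -1 (fully open) to 1 (shut), so that 0 is half open, set as the call begins (left out, the last holds). The fingers move at their own pace and stop on an object; "newtons" is the grip in N (left out, the last holds). Time passes only in rows, so rows that repeat a pose let the fingers close. It gives the time, the measured TCP pose, the force and the opening at its end, in the units of the state.
- readout.sense(): the state, without advancing time (a new reading comes with each control period).
- eyes.capture(name): name is "side" or "top"; returns the picture (384x512x3 uint8, red, green, blue); there is no depth.
- eyes.get_calibration(name): a dict with "fov_y" (degrees; the focal length in pixels is half the picture's height over the tangent of half this angle, whatever the lens; pixels are square), "cx", "cy" (the principal point, pixels), "view" (4x4, takes a point from world to camera coordinates). Camera axes: x right, y down, z forward; pixel columns grow to the right and rows downward; lengths in m; the calibration is good to about 2 mm. A picture is of the moment at which its call begins. get_calibration takes no time and is no camera call.
- robot.sign_off(): hands the job in, once; it reports no verdict.
The state is a dict: "t": time; "joints": joint angles; "joint_vel": joint speeds; "tau": joint torques, N m; "ee_pos": TCP position; "eef_rot": TCP orientation; "wrist_force": force on the tool from outside, world axes, zero at the start; "ft_torque": the same for the moment, N m; "opening": finger opening in m.
Only numpy, scipy, OpenCV 4.12 (cv2) and the standard library are available. Lean on these libraries where they do the work, as an engineer would, in place of code of your own. Each camera call takes 0.05 s, during which the arm holds its last target. There are 200 camera calls.

## Working session

There is one attempt and no reset: what is moved stays moved. The work goes in short steps, Python scripts to look and compute and a tool call to move; the robot and the scene stay as the last step left them, time stands still between calls to the robot, and variables do not carry over. Pictures are saved under pics/ and viewed, about 8 in all and at most 12, crops included, and the job is handed in when it is done.

Besides the shell and the picture viewer there is one more tool, called after "Emit:" by a JSON object that holds its "fn" and its "kwargs", one argument or row to a line. jog_arm: Moves the arm, as the interface text tells. Its arguments: {"type":"object","properties":{"rows":{"type":"array"},"claw":{"type":"number"},"newtons":{"type":"number"}},"required":["rows"]}

```bash
mkdir -p pics; python3 - <<'E'
from rig import readout, eyes, robot
import cv2,numpy as np
for n in("top","side"):
    cv2.imwrite(f"pics/{n}0.png",cv2.resize(eyes.capture(n)[:,:,::-1],(800,600),interpolation=cv2.INTER_CUBIC))
    c=eyes.get_calibration(n);print(n,c)
s=readout.sense();print(s, robot.grasp_offset)
E
```

```text
top {'fov_y': 42.00484446684011, 'cx': 261.0878000953436, 'cy': 188.71540237510496, 'view': array([[-0.02302692, -0.99960121,  0.01634594, -0.04218021],
       [-0.99490959,  0.02130825, -0.09849297,  0.53659041],
       [ 0.09810539, -0.01853072, -0.99500349,  1.75359133],
       [ 0.        ,  0.        ,  0.        ,  1.        ]])}
side {'fov_y': 46.73756384058299, 'cx': 252.12368563985356, 'cy': 191.40797724648095, 'view': array([[-0.97802805, -0.20815315, -0.01154985,  0.51231584],
       [-0.11373321,  0.57917759, -0.80722864,  0.14404804],
       [ 0.1747166 , -0.78817865, -0.59012585,  1.54016188],
       [ 0.        ,  0.        ,  0.        ,  1.        ]])}
{'t': 0.1, 'joints': array([ 1.31483918,  0.68989508, -0.19452049,  1.5662685 ,  0.15733169,
        0.90251508, -0.2150564 ]), 'joint_vel': array([-0.00041618, -0.0024049 ,  0.00034967, -0.00214393,  0.0001387 ,
        0.0018082 ,  0.00037416]), 'tau': array([-4.58397641e-03, -5.40609169e+01, -1.27158131e+00, -1.58986473e+01,
        9.35994118e-03,  4.43044439e-03, -1.53117463e-05]), 'ee_pos': array([ 0.17835079, -0.59838615,  0.23055982]), 'eef_rot': array([-0.1015551 , -0.69955206, -0.10271838,  0.69983027]), 'wrist_force': array([ 0.61898165, -0.36143285, -0.43781294]), 'ft_torque': array([-0.04370528,  0.01112885,  0.01694297]), 'opening': 0.08555926723757835} 0.0187
```

View pics/top0.png

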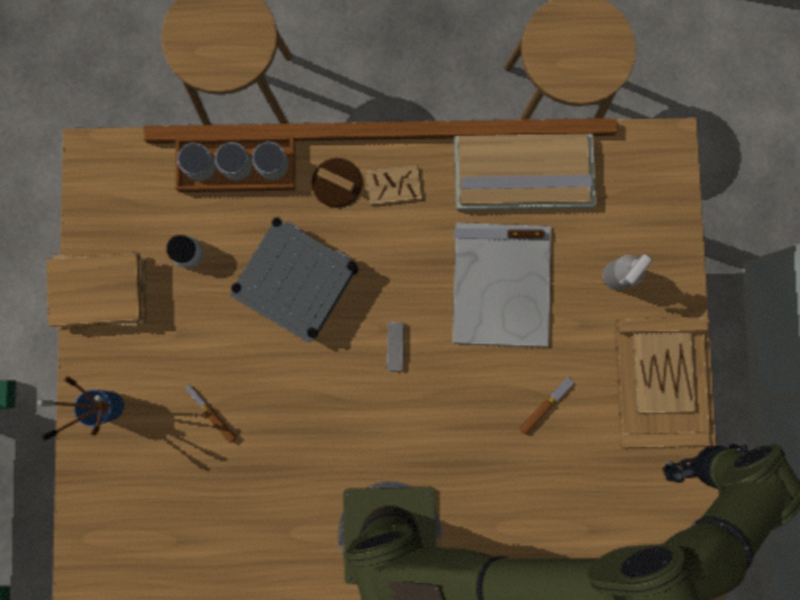

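View pics/side0.png

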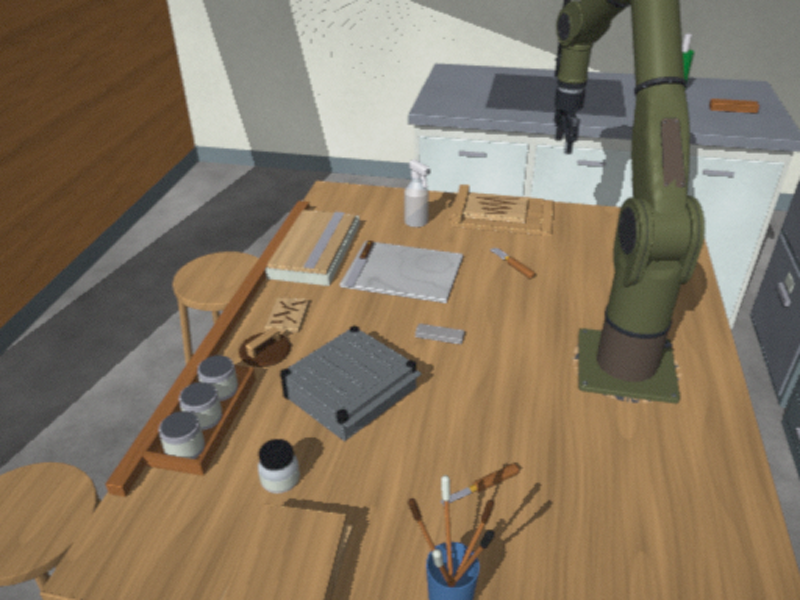

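```bash
cat > h.py <<'E'
import numpy as np,cv2
from rig import readout,eyes,robot
def cal(n):
    c=eyes.get_calibration(n);f=192/np.tan(np.radians(c['fov_y']/2));return f,c['cx'],c['cy'],np.array(c['view'])
def proj(n,p):
    f,cx,cy,V=cal(n);q=V[:3,:3]@np.array(p).T.reshape(3,-1)+V[:3,3:];return np.c_[f*q[0]/q[2]+cx,f*q[1]/q[2]+cy]
def ray(n,u,z):
    f,cx,cy,V=cal(n);R=V[:3,:3];o=-R.T@V[:3,3]
    u=np.atleast_2d(u).astype(float);d=np.c_[(u[:,0]-cx)/f,(u[:,1]-cy)/f,np.ones(len(u))]@R
    return o+d*((z-o[2])/d[:,2])[:,None]
E
python3 - <<'E'
from h import *
t=eyes.capture("top")[:,:,::-1];s=eyes.capture("side")[:,:,::-1]
cv2.imwrite("pics/t0.png",t);cv2.imwrite("pics/s0.png",s)
a=cv2.resize(t[135:225,145:235],(400,400),interpolation=cv2.INTER_CUBIC)
b=cv2.resize(s[205:285,175:275],(400,320),interpolation=cv2.INTER_CUBIC);b=cv2.copyMakeBorder(b,0,80,0,0,0)
cv2.imwrite("pics/c1.png",np.clip(np.hstack([a,b])*1.6,0,255).astype(np.uint8))
k=800/512
P=np.array([(277,222),(352,267),(313,332),(237,288)])/k
print(ray("top",P,.068).round(3))
P=np.array([(355,330),(416,367),(343,416),(286,377)])/k
print(ray("side",P,.068).round(3))
for nm,p,z in(("slab",[(455,224),(551,227),(550,347),(453,344)],.012),("stone",[(396,346)],.016),("block",[(394,185)],.014),("pot",[(182,250)],.075),("gouge",[(187,388),(236,440)],.01),("baren",[(337,183)],.03)): print(nm,ray("top",np.array(p)/k,z).round(3).tolist())
E
```

```text
[[0.702 0.236 0.068]
 [0.597 0.07  0.068]
 [0.453 0.158 0.068]
 [0.555 0.326 0.068]]
[[0.594 0.081 0.068]
 [0.439 0.175 0.068]
 [0.55  0.34  0.068]
 [0.694 0.257 0.068]]
slab [[0.7, -0.167, 0.012], [0.688, -0.391, 0.012], [0.41, -0.377, 0.012], [0.422, -0.155, 0.012]]
stone [[0.42, -0.024, 0.016]]
block [[0.794, -0.028, 0.014]]
pot [[0.642, 0.446, 0.075]]
gouge [[0.336, 0.45, 0.01], [0.217, 0.34, 0.01]]
baren [[0.798, 0.103, 0.03]]
```

View pics/c1.png

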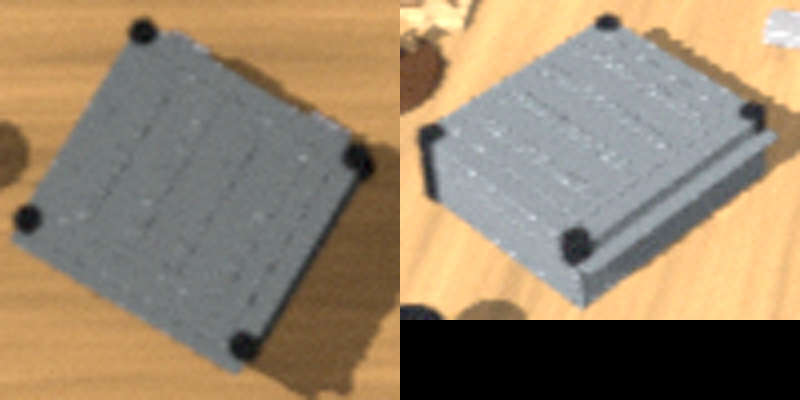

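```bash
cat >> h.py <<'E'
def tri(a,b):
    A=[]
    for n,u in(("top",a),("side",b)):
        f,cx,cy,V=cal(n);x=(u[0]-cx)/f;y=(u[1]-cy)/f
        A+= [V[0]-x*V[2],V[1]-y*V[2]]
    A=np.array(A);return np.linalg.lstsq(A[:,:3],-A[:,3],rcond=None)[0]
from scipy.spatial.transform import Rotation as Ro
def cur():
    s=readout.sense();return s,np.array(s['ee_pos']),Ro.from_quat(np.roll(s['eef_rot'],-1))
def Rot(head,pitch,flip=0):
    """tool x: heading head (deg), pitched down by pitch deg; tool y horizontal (along hinge)"""
    h,p=np.radians([head,pitch]);x=np.array([np.cos(p)*np.cos(h),np.cos(p)*np.sin(h),-np.sin(p)])
    y=np.array([-np.sin(h),np.cos(h),0])*(-1 if flip else 1)
    return Ro.from_matrix(np.c_[x,y,np.cross(x,y)])
def go(p,R,frm=None):
    s,p0,R0=cur()
    if frm: p0,R0=frm
    return (R0.inv().apply(np.array(p)-p0)/.03).round(2).tolist(),(np.degrees((R0.inv()*R).as_rotvec())/6).round(2).tolist()
E
python3 - <<'E'
from h import *
t=cv2.imread("pics/t0.png");s=cv2.imread("pics/s0.png")
k=800/512
def blobs(im,g):
    out=[]
    for c in np.array(g)/k:
        x,y=c.round().astype(int);w=im[y-7:y+8,x-7:x+8].max(2);m=(w<45).astype(np.uint8)
        n,l,st,ce=cv2.connectedComponentsWithStats(m);
        if n<2: print("none",w.min());out.append(c);continue
        i=1+np.argmax(st[1:,4]);out.append(ce[i]+[x-7,y-7]);print(st[i].tolist(),end=' ')
    print();return out
T=blobs(t,[(277,222),(352,267),(313,332),(237,288)]);S=blobs(s,[(286,377),(355,330),(416,367),(343,416)])
for a,b in zip(T,S): print(a.round(1),b.round(1),tri(a,b).round(4))
E
```

```text
[5, 5, 5, 5, 23] [4, 3, 8, 12, 51] [4, 0, 11, 11, 47] [4, 4, 5, 7, 25] 
[4, 3, 5, 12, 26] [5, 5, 4, 3, 9] [2, 3, 5, 7, 21] [3, 4, 7, 8, 43] 
[176.8 142. ] [181.6 240.7] [0.7056 0.2402 0.0531]
[225.3 171.5] [226.4 210.3] [0.5975 0.0708 0.0628]
[201.1 211.5] [263.5 233.3] [0.4546 0.1564 0.0561]
[151. 184.] [218.7 266.1] [0.5568 0.33   0.0569]
```

```bash
python3 - <<'E'
from h import *
f=lambda x,y:(175+(x-400)/4,205+y/4)
print("bottom",ray("side",[f(583,307),f(766,168),f(438,200)],0).round(4).tolist())
print("lip",ray("side",[f(583,270),f(776,135)],.050).round(4).tolist())
g=lambda x,y:(145+x*.225,135+y*.225)
print("lip top",ray("top",[g(14,238),g(238,373)],.05).round(4).tolist())
print("back top",ray("top",[g(180,35),g(350,130)],.065).round(4).tolist())
E
```

```text
bottom [[0.5503, 0.3398, 0.0], [0.4405, 0.1599, 0.0], [0.6985, 0.2504, 0.0]]
lip [[0.5454, 0.3477, 0.05], [0.4303, 0.1722, 0.05]]
lip top [[0.5423, 0.3416, 0.05], [0.4321, 0.1667, 0.05]]
back top [[0.6989, 0.2079, 0.065], [0.6205, 0.0752, 0.065]]
```

```bash
python3 - <<'E'
from h import *
s,p,R=cur();print(R.as_matrix().round(2))
print("A",go([.45,-.05,.35],R))
for f in(0,1):
    Rt=Rot(-32,35,f); print(f,go([.40,.30,.25],Rt,(np.array([.45,-.05,.35]),R)), (R.inv()*Rot(-32,90,f)).as_rotvec(True).round(0))
E
```

```text
[[-0.    0.29 -0.96]
 [ 0.   -0.96 -0.29]
 [-1.   -0.    0.  ]]
A ([-3.96, -14.94, -13.9], [0.0, 0.0, 0.0])
0 ([3.35, -11.65, -1.74], [-19.85, -4.68, 10.34]) [-131.   -0.    0.]
1 ([3.35, -11.65, -1.74], [7.45, 8.6, 3.89]) [49.  0.  0.]
```

Emit:
{"fn": "jog_arm", "kwargs": {
  "rows": [
    [[-3,-4,-4],[0,0,0]],
    [[-4,-15,-14],[0,0,0]],
    [[-4,-15,-14],[0,0,0]],
    [[-4,-15,-14],[0,0,0]],
    [[-4,-15,-14],[0,0,0]],
    [[-4,-15,-14],[0,0,0]],
    [[-4,-15,-14],[0,0,0]],
    [[-4,-15,-14],[0,0,0]],
    [[-4,-15,-14],[0,0,0]],
    [[-4,-15,-14],[0,0,0]],
    [[-4,-15,-14],[0,0,0]],
    [[-4,-15,-14],[0,0,0]],
    [[-4,-15,-14],[0,0,0]],
    [[-4,-15,-14],[0,0,0]],
    [[-4,-15,-14],[0,0,0]],
    [[-4,-15,-14],[0,0,0]],
    [[-4,-15,-14],[0,0,0]],
    [[-4,-15,-14],[0,0,0]]
  ],
  "claw": 1,
  "newtons": 30
}}

```text
t: 1.7
ee_pos: [0.452, -0.0481, 0.351]
eef_rot: [-0.102, -0.699, -0.102, 0.7]
wrist_force: [-0.1, 0.1, 1.0]
opening: -0.0
```

```bash
python3 - <<'E'
from h import *
s,p,R=cur();print(s['t'],p.round(4),s['joints'].round(2),s['opening'])
for f in(0,1):
    Rt=Rot(-32,35,f); print(f,go([.40,.30,.25],Rt))
E
```

```text
1.7 [ 0.452  -0.0481  0.351 ] [ 0.23  0.32 -0.32  1.87  0.12  0.97 -1.42] -4.814107675415038e-05
0 ([3.36, -11.62, -1.66], [-19.84, -4.66, 10.34])
1 ([3.36, -11.62, -1.66], [7.46, 8.6, 3.87])
```

Emit:
{"fn": "jog_arm", "kwargs": {
  "rows": [
    [[3.4,-11.6,-1.7],[-19.8,-4.7,10.3]],
    [[3.4,-11.6,-1.7],[-19.8,-4.7,10.3]],
    [[3.4,-11.6,-1.7],[-19.8,-4.7,10.3]],
    [[3.4,-11.6,-1.7],[-19.8,-4.7,10.3]],
    [[3.4,-11.6,-1.7],[-19.8,-4.7,10.3]],
    [[3.4,-11.6,-1.7],[-19.8,-4.7,10.3]],
    [[3.4,-11.6,-1.7],[-19.8,-4.7,10.3]],
    [[3.4,-11.6,-1.7],[-19.8,-4.7,10.3]],
    [[3.4,-11.6,-1.7],[-19.8,-4.7,10.3]],
    [[3.4,-11.6,-1.7],[-19.8,-4.7,10.3]],
    [[3.4,-11.6,-1.7],[-19.8,-4.7,10.3]],
    [[3.4,-11.6,-1.7],[-19.8,-4.7,10.3]],
    [[3.4,-11.6,-1.7],[-19.8,-4.7,10.3]],
    [[3.4,-11.6,-1.7],[-19.8,-4.7,10.3]],
    [[3.4,-11.6,-1.7],[-19.8,-4.7,10.3]],
    [[3.4,-11.6,-1.7],[-19.8,-4.7,10.3]],
    [[3.4,-11.6,-1.7],[-19.8,-4.7,10.3]],
    [[3.4,-11.6,-1.7],[-19.8,-4.7,10.3]],
    [[3.4,-11.6,-1.7],[-19.8,-4.7,10.3]],
    [[3.4,-11.6,-1.7],[-19.8,-4.7,10.3]]
  ]
}}

```text
t: 3.37
ee_pos: [0.4021, 0.2975, 0.2489]
eef_rot: [0.916, 0.08, 0.289, -0.266]
wrist_force: [-0.6, -0.6, 0.6]
opening: 0.0002
```

```bash
python3 - <<'E'
from h import *
s,p,R=cur();print(s['t'],p.round(4),s['joints'].round(2));print(R.as_matrix().round(3))
print(go([.40,.30,.25],Rot(-32,35)))
h=np.radians(-32);xh=np.array([np.cos(h),np.sin(h),0]);lip=np.array([.488,.256,0])
print(go(lip-xh*.045+[0,0,.1],Rot(-32,35)))
E
```

```text
3.3667 [0.4021 0.2975 0.2489] [-0.98  0.76 -0.52  2.1   1.19  1.41 -1.36]
[[ 0.692  0.533  0.487]
 [-0.441  0.846 -0.3  ]
 [-0.572 -0.007  0.82 ]]
([-0.11, 0.03, -0.03], [0.03, 0.02, 0.07])
([4.2, 0.39, -3.12], [0.03, 0.02, 0.07])
```

```bash
python3 - <<'E'
from h import *
h=np.radians(-32);xh=np.array([np.cos(h),np.sin(h),0]);lip=np.array([.488,.256,0])
print(go(lip-xh*.045+[0,0,.028],Rot(-32,35)))
print(go(lip+xh*.003+[0,0,.028],Rot(-32,35)))
E
```

```text
([5.57, 0.41, -5.09], [0.03, 0.02, 0.07])
([6.88, 0.41, -4.17], [0.03, 0.02, 0.07])
```

Emit:
{"fn": "jog_arm", "kwargs": {
  "rows": [
    [[5.57,0.41,-5.09],[0,0,0]],
    [[5.57,0.41,-5.09],[0,0,0]],
    [[5.57,0.41,-5.09],[0,0,0]],
    [[5.57,0.41,-5.09],[0,0,0]],
    [[5.57,0.41,-5.09],[0,0,0]],
    [[5.57,0.41,-5.09],[0,0,0]],
    [[5.57,0.41,-5.09],[0,0,0]],
    [[5.57,0.41,-5.09],[0,0,0]],
    [[5.57,0.41,-5.09],[0,0,0]]
  ]
}}

```text
t: 4.12
ee_pos: [0.4507, 0.2841, 0.0297]
eef_rot: [0.916, 0.085, 0.288, -0.267]
wrist_force: [0.1, 0.6, 0.5]
opening: -0.0
```

```bash
python3 - <<'E'
from h import *
h=np.radians(-32);xh=np.array([np.cos(h),np.sin(h),0]);lip=np.array([.488,.256,0])
s,p,R=cur();print(s['t'],p.round(4),s['joints'].round(2),s['wrist_force'])
print(go(lip+xh*.003+[0,0,.028],Rot(-32,35)))
t=eyes.capture("top")[:,:,::-1];s=eyes.capture("side")[:,:,::-1]
a=cv2.resize(t[135:235,125:225],(400,400),interpolation=cv2.INTER_CUBIC)
b=cv2.resize(s[205:305,175:275],(400,400),interpolation=cv2.INTER_CUBIC)
cv2.imwrite("pics/c2.png",np.clip(np.hstack([a,b])*1.6,0,255).astype(np.uint8))
E
```

```text
4.1167 [0.4507 0.2841 0.0297] [-0.95  1.2  -0.4   2.07  1.52  1.32 -1.71] [0.08751286 0.56186811 0.49513084]
([1.39, -0.12, 0.9], [-0.06, 0.0, 0.06])
```

View pics/c2.png

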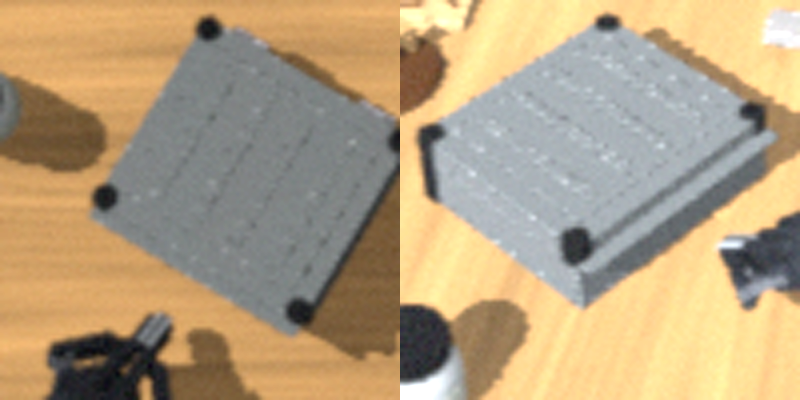

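Emit:
{"fn": "jog_arm", "kwargs": {
  "rows": [
    [[0.7,-0.06,0.45],[0,0,0]],
    [[1.1,-0.1,0.7],[0,0,0]],
    [[1.39,-0.12,0.9],[0,0,0]],
    [[1.39,-0.12,0.9],[0,0,0]]
  ]
}}

```text
t: 4.55
ee_pos: [0.4916, 0.2533, 0.0279]
eef_rot: [0.916, 0.085, 0.288, -0.267]
wrist_force: [-0.0, 0.5, 0.0]
opening: 0.0001
```

```bash
cat > arc.py <<'E'
from h import *
# rigid arc about hinge + tool pitch 35->90, sampled; contact reference = finger top-face point c0
h=np.radians(-32);xh=np.array([np.cos(h),np.sin(h),0]);H=np.array([.661,.147,.048]);z=np.array([0,0,1])
s,p,R=cur();print(s['t'],p.round(4),s['wrist_force'].round(1))
v=p-H;print("case frame rel hinge mm",(1e3*np.array([v@xh,v[2]])).round(1))
yv=v@np.array([-xh[1],xh[0],0])
def pose(th,d=.010,hf=.011):
    """lid angle th: finger face touches lip's outer lower edge, d along the finger behind tip"""
    pit=np.interp(th,[0,1.3],[35,85])
    e=H+.207*(-np.cos(th)*xh+np.sin(th)*z)+yv*np.array([-xh[1],xh[0],0])
    Rt=Rot(-32,pit);x,_,zz=Rt.as_matrix().T
    return e+d*x-hf*zz,Rt
E
python3 - <<'E'
from arc import *
for th in np.arange(0,1.9,.1): print(round(th,2),*go(*pose(th)))
E
```

```text
4.55 [0.4916 0.2533 0.0279] [-0.   0.5  0. ]
case frame rel hinge mm [-200.   -20.1]
0.0 [-0.24, -0.0, 0.05] [-0.06, 0.01, 0.07]
0.1 [-0.63, -0.0, 0.61] [-0.06, 0.65, 0.07]
0.2 [-0.96, 0.0, 1.21] [-0.06, 1.29, 0.06]
0.3 [-1.24, 0.0, 1.84] [-0.07, 1.93, 0.06]
0.4 [-1.44, 0.01, 2.49] [-0.07, 2.57, 0.06]
0.5 [-1.58, 0.01, 3.15] [-0.07, 3.22, 0.06]
0.6 [-1.65, 0.01, 3.83] [-0.07, 3.86, 0.05]
0.7 [-1.66, 0.02, 4.51] [-0.07, 4.5, 0.05]
0.8 [-1.59, 0.02, 5.19] [-0.08, 5.14, 0.05]
0.9 [-1.46, 0.03, 5.85] [-0.08, 5.78, 0.05]
1.0 [-1.27, 0.03, 6.5] [-0.08, 6.42, 0.05]
1.1 [-1.01, 0.04, 7.12] [-0.08, 7.06, 0.04]
1.2 [-0.68, 0.04, 7.71] [-0.08, 7.7, 0.04]
1.3 [-0.3, 0.05, 8.27] [-0.08, 8.34, 0.04]
1.4 [0.16, 0.05, 8.78] [-0.08, 8.34, 0.04]
1.5 [0.67, 0.06, 9.24] [-0.08, 8.34, 0.04]
1.6 [1.23, 0.07, 9.65] [-0.08, 8.34, 0.04]
1.7 [1.83, 0.07, 9.99] [-0.08, 8.34, 0.04]
1.8 [2.45, 0.08, 10.28] [-0.08, 8.34, 0.04]
```

```bash
sed -i 's/\[0,1.3\],\[35,85\]/[0,1.3,1.8],[35,85,100]/; s/d=.010/d=.014/' arc.py; python3 - <<'E'
from arc import *
print([[a,[0,b[1],0]] for a,b in (go(*pose(th)) for th in np.arange(0.05,1.01,.05))])
E
```

```text
4.55 [0.4916 0.2533 0.0279] [-0.   0.5  0. ]
case frame rel hinge mm [-200.   -20.1]
[[[-0.31, -0.0, 0.32], [0, 0.33, 0]], [[-0.5, 0.0, 0.6], [0, 0.65, 0]], [[-0.67, 0.0, 0.89], [0, 0.97, 0]], [[-0.83, 0.0, 1.19], [0, 1.29, 0]], [[-0.98, 0.0, 1.5], [0, 1.61, 0]], [[-1.1, 0.0, 1.81], [0, 1.93, 0]], [[-1.22, 0.0, 2.13], [0, 2.25, 0]], [[-1.31, 0.01, 2.45], [0, 2.57, 0]], [[-1.39, 0.01, 2.78], [0, 2.9, 0]], [[-1.46, 0.01, 3.11], [0, 3.22, 0]], [[-1.5, 0.01, 3.44], [0, 3.54, 0]], [[-1.53, 0.01, 3.78], [0, 3.86, 0]], [[-1.54, 0.01, 4.11], [0, 4.18, 0]], [[-1.54, 0.02, 4.45], [0, 4.5, 0]], [[-1.52, 0.02, 4.78], [0, 4.82, 0]], [[-1.48, 0.02, 5.12], [0, 5.14, 0]], [[-1.42, 0.02, 5.45], [0, 5.46, 0]], [[-1.35, 0.03, 5.77], [0, 5.78, 0]], [[-1.27, 0.03, 6.1], [0, 6.1, 0]], [[-1.16, 0.03, 6.41], [0, 6.42, 0]]]
```

First a short part, to check contact.

Emit:
{"fn": "jog_arm", "kwargs": {
  "rows": [
    [[-0.15,0,0.15],[0,0.15,0]],
    [[-0.31,0,0.32],[0,0.33,0]],
    [[-0.5,0,0.6],[0,0.65,0]],
    [[-0.67,0,0.89],[0,0.97,0]],
    [[-0.83,0,1.19],[0,1.29,0]],
    [[-0.98,0,1.5],[0,1.61,0]],
    [[-1.1,0,1.81],[0,1.93,0]]
  ]
}}

```text
t: 5.13
ee_pos: [0.4912, 0.2548, 0.0907]
eef_rot: [0.881, 0.111, 0.383, -0.254]
wrist_force: [-4.6, 1.4, -1.1]
opening: -0.0001
```

```bash
python3 - <<'E'
from arc import *
print(s['joints'].round(2))
t=eyes.capture("top")[:,:,::-1];s=eyes.capture("side")[:,:,::-1]
a=cv2.resize(t[135:235,125:225],(400,400),interpolation=cv2.INTER_CUBIC)
b=cv2.resize(s[195:295,175:275],(400,400),interpolation=cv2.INTER_CUBIC)
cv2.imwrite("pics/c3.png",np.clip(np.hstack([a,b])*1.6,0,255).astype(np.uint8))
print([[a,[0,b[1],0]] for a,b in (go(*pose(th)) for th in np.arange(0.3,1.21,.05))])
E
```

```text
5.1333 [0.4912 0.2548 0.0907] [-4.6  1.4 -1.1]
case frame rel hinge mm [-201.1   42.7]
[-0.72  0.97 -0.45  2.12  1.54  1.12 -1.45]
[[[0.08, -0.01, 0.03], [0, -0.03, 0]], [[-0.09, -0.0, 0.32], [0, 0.29, 0]], [[-0.25, -0.0, 0.62], [0, 0.62, 0]], [[-0.4, 0.0, 0.92], [0, 0.94, 0]], [[-0.53, 0.0, 1.23], [0, 1.26, 0]], [[-0.64, 0.0, 1.55], [0, 1.58, 0]], [[-0.74, 0.01, 1.87], [0, 1.9, 0]], [[-0.82, 0.01, 2.2], [0, 2.22, 0]], [[-0.88, 0.01, 2.53], [0, 2.54, 0]], [[-0.93, 0.01, 2.86], [0, 2.86, 0]], [[-0.96, 0.02, 3.19], [0, 3.18, 0]], [[-0.97, 0.02, 3.53], [0, 3.5, 0]], [[-0.97, 0.02, 3.86], [0, 3.82, 0]], [[-0.95, 0.02, 4.19], [0, 4.14, 0]], [[-0.91, 0.03, 4.52], [0, 4.46, 0]], [[-0.86, 0.03, 4.85], [0, 4.78, 0]], [[-0.79, 0.03, 5.18], [0, 5.1, 0]], [[-0.7, 0.03, 5.5], [0, 5.42, 0]], [[-0.6, 0.04, 5.82], [0, 5.74, 0]]]
```

View pics/c3.png

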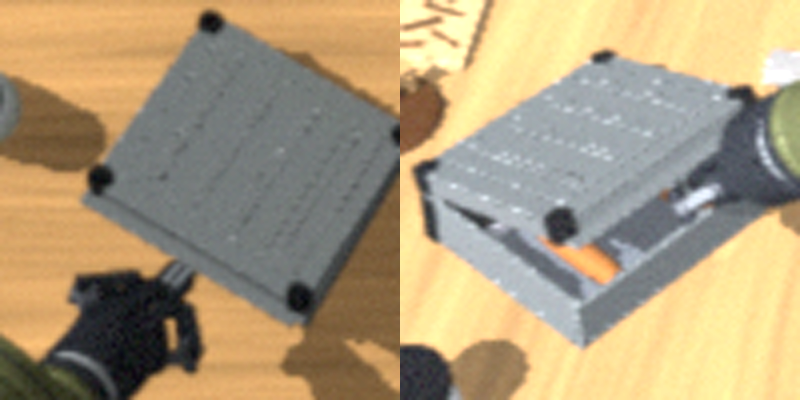

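Emit:
{"fn": "jog_arm", "kwargs": {
  "rows": [
    [[-0.09,0,0.32],[0,0.29,0]],
    [[-0.25,0,0.62],[0,0.62,0]],
    [[-0.4,0,0.92],[0,0.94,0]],
    [[-0.53,0,1.23],[0,1.26,0]],
    [[-0.64,0,1.55],[0,1.58,0]],
    [[-0.74,0,1.87],[0,1.9,0]],
    [[-0.82,0,2.2],[0,2.22,0]],
    [[-0.88,0,2.53],[0,2.54,0]],
    [[-0.93,0,2.86],[0,2.86,0]],
    [[-0.96,0,3.19],[0,3.18,0]],
    [[-0.97,0,3.53],[0,3.5,0]],
    [[-0.97,0,3.86],[0,3.82,0]],
    [[-0.95,0,4.19],[0,4.14,0]],
    [[-0.91,0,4.52],[0,4.46,0]],
    [[-0.86,0,4.85],[0,4.78,0]],
    [[-0.79,0,5.18],[0,5.1,0]],
    [[-0.7,0,5.5],[0,5.42,0]],
    [[-0.6,0,5.82],[0,5.74,0]]
  ]
}}

```text
t: 6.73
ee_pos: [0.5893, 0.192, 0.2233]
eef_rot: [0.729, 0.18, 0.625, -0.212]
wrist_force: [-0.5, 0.7, -0.4]
opening: -0.0
```

```bash
python3 - <<'E'
from arc import *
print(s['joints'].round(2))
t=eyes.capture("top")[:,:,::-1];s=eyes.capture("side")[:,:,::-1]
a=cv2.resize(t[125:225,135:235],(400,400),interpolation=cv2.INTER_CUBIC)
b=cv2.resize(s[175:285,165:275],(400,400),interpolation=cv2.INTER_CUBIC)
cv2.imwrite("pics/c4.png",np.clip(np.hstack([a,b])*1.6,0,255).astype(np.uint8))
print([[a,[0,b[1],0]] for a,b in (go(*pose(th)) for th in np.arange(1.25,1.91,.05))])
E
```

```text
6.7333 [0.5893 0.192  0.2233] [-0.5  0.7 -0.4]
case frame rel hinge mm [-84.6 175.3]
[-0.03  0.75 -0.78  1.67  0.8   0.99 -0.13]
[[[-0.17, 0.04, 0.24], [0, 0.35, 0]], [[-0.23, 0.04, 0.56], [0, 0.67, 0]], [[-0.27, 0.04, 0.9], [0, 0.92, 0]], [[-0.3, 0.05, 1.23], [0, 1.17, 0]], [[-0.3, 0.05, 1.56], [0, 1.42, 0]], [[-0.29, 0.05, 1.9], [0, 1.67, 0]], [[-0.27, 0.06, 2.23], [0, 1.92, 0]], [[-0.22, 0.06, 2.56], [0, 2.17, 0]], [[-0.16, 0.07, 2.89], [0, 2.42, 0]], [[-0.08, 0.07, 3.21], [0, 2.67, 0]], [[0.01, 0.07, 3.53], [0, 2.92, 0]], [[0.12, 0.08, 3.85], [0, 3.17, 0]], [[0.26, 0.08, 4.16], [0, 3.17, 0]], [[0.41, 0.09, 4.47], [0, 3.17, 0]]]
```

View pics/c4.png

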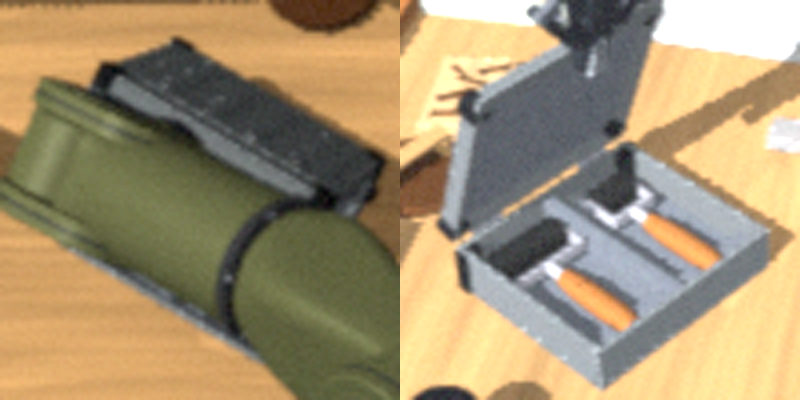

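Emit:
{"fn": "jog_arm", "kwargs": {
  "rows": [
    [[-0.17,0.04,0.24],[0,0.35,0]],
    [[-0.23,0.04,0.56],[0,0.67,0]],
    [[-0.27,0.04,0.9],[0,0.92,0]],
    [[-0.3,0.05,1.23],[0,1.17,0]],
    [[-0.3,0.05,1.56],[0,1.42,0]],
    [[-0.29,0.05,1.9],[0,1.67,0]],
    [[-0.27,0.06,2.23],[0,1.92,0]],
    [[-0.22,0.06,2.56],[0,2.17,0]],
    [[-0.16,0.07,2.89],[0,2.42,0]],
    [[-0.08,0.07,3.21],[0,2.67,0]],
    [[0.01,0.07,3.4],[0,2.92,0]],
    [[0.06,0.08,3.6],[0,3,0]],
    [[0.12,0.08,3.8],[0,3.1,0]],
    [[0.18,0.08,4.0],[0,3.17,0]],
    [[0.24,0.08,4.15],[0,3.17,0]]
  ]
}}

```text
t: 8.08
ee_pos: [0.6955, 0.1276, 0.2341]
eef_rot: [0.617, 0.212, 0.736, -0.18]
wrist_force: [0.4, -0.4, 0.2]
opening: -0.0002
```

```bash
python3 - <<'E'
from arc import *
print(s['joints'].round(2))
# retreat: 120 mm back from lid, tool down, out of cameras' way
print(go(p-.10*xh+[0,0,.02],R))
q=np.array([.50,.0,.35]);print(go(q,Rot(-32,90)),go(q,Rot(-32,90),(p-.10*xh+[0,0,.02],R)))
E
```

```text
8.0833 [0.6955 0.1276 0.2341] [ 0.4 -0.4  0.2]
case frame rel hinge mm [ 39.6 186.1]
[ 0.14  0.99 -0.88  1.08  0.56  1.42  0.4 ]
([-0.07, -0.02, -3.4], [0.0, 0.0, 0.0])
([-3.21, -7.09, -3.86], [-0.05, -1.68, 0.03]) ([-3.14, -7.07, -0.46], [-0.05, -1.68, 0.03])
```

Emit:
{"fn": "jog_arm", "kwargs": {
  "rows": [
    [[-0.05,0,-1.2],[0,0,0]],
    [[-0.07,0,-2.4],[0,0,0]],
    [[-0.07,0,-3.4],[0,0,0]],
    [[-3.6,-10.5,-1.8],[0,-1.68,0]],
    [[-3.6,-10.5,-1.8],[0,-1.68,0]],
    [[-3.6,-10.5,-1.8],[0,-1.68,0]],
    [[-3.6,-10.5,-1.8],[0,-1.68,0]],
    [[-3.6,-10.5,-1.8],[0,-1.68,0]],
    [[-3.6,-10.5,-1.8],[0,-1.68,0]],
    [[-3.6,-10.5,-1.8],[0,-1.68,0]],
    [[-3.6,-10.5,-1.8],[0,-1.68,0]],
    [[-3.6,-10.5,-1.8],[0,-1.68,0]],
    [[-3.6,-10.5,-1.8],[0,-1.68,0]],
    [[-3.6,-10.5,-1.8],[0,-1.68,0]]
  ],
  "claw": -1
}}

```text
t: 9.25
ee_pos: [0.4981, -0.1197, 0.351]
eef_rot: [0.679, 0.196, 0.679, -0.197]
wrist_force: [1.1, 1.1, 0.5]
opening: 0.0855
```

```bash
python3 - <<'E'
from h import *
s,p,R=cur();print(s['t'],p.round(4),s['joints'].round(2))
t=eyes.capture("top")[:,:,::-1];s=eyes.capture("side")[:,:,::-1]
cv2.imwrite("pics/t5.png",t);cv2.imwrite("pics/s5.png",s)
a=cv2.resize(t[125:225,135:235],(400,400),interpolation=cv2.INTER_CUBIC)
b=cv2.resize(s[185:285,175:275],(400,400),interpolation=cv2.INTER_CUBIC)
cv2.imwrite("pics/c5.png",np.clip(np.hstack([a,b])*1.6,0,255).astype(np.uint8))
E
```

```text
9.25 [ 0.4981 -0.1197  0.351 ] [ 0.77  0.55 -1.02  1.7   0.5   1.18  0.61]
```

View pics/c5.png

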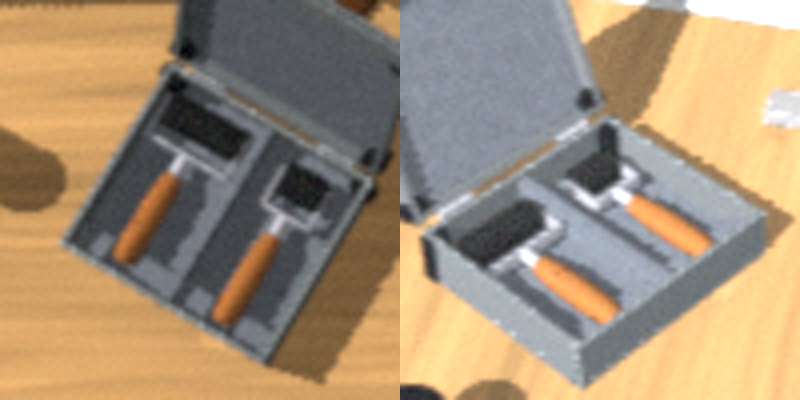

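```bash
cat > meas.py <<'E'
from h import *
def handle(n,im,box,z):
    x0,y0,x1,y1=box;hsv=cv2.cvtColor(im[y0:y1,x0:x1],cv2.COLOR_BGR2HSV)
    m=cv2.inRange(hsv,(4,150,60),(16,255,255));k,l,st,ce=cv2.connectedComponentsWithStats(m)
    out=[]
    for i in range(1,k):
        if st[i,4]<40: continue
        yy,xx=np.where(l==i);P=np.c_[xx+x0,yy+y0].astype(float);c=P.mean(0)
        W=ray(n,P,z)[:,:2];w=W.mean(0);d=np.linalg.svd(W-w)[2][0];t=(W-w)@d
        out.append((st[i,4],c,w,np.degrees(np.arctan2(d[1],d[0])),t.min(),t.max(),d))
    return out
E
python3 - <<'E'
from meas import *
t=cv2.imread("pics/t5.png");s=cv2.imread("pics/s5.png")
T=handle("top",t,(135,150,235,225),.032);S=handle("side",s,(175,205,275,285),.032)
for n,o in(("top",T),("side",S)):
    for a in o: print(n,a[0],a[1].round(1),a[2].round(4),round(a[3],1),np.round([a[4],a[5]],4))
E
```

```text
top 113 [171.  179.2] [0.5759 0.2646] 147.3 [-0.0418  0.0407]
top 115 [195.9 194.6] [0.5192 0.1771] 146.8 [-0.042  0.041]
side 92 [241.8 241.1] [0.5197 0.1817] 148.5 [-0.0404  0.0361]
side 110 [218.6 257.2] [0.5751 0.2689] 147.0 [-0.0443  0.0392]
```

```bash
python3 - <<'E'
from h import *
s,p,R=cur();Rt=Rot(-32.5,90)
for q in([.52,.2,.3],[.5966,.2526,.12],[.5966,.2526,.018]): print(go(q,Rt))
E
```

```text
([1.7, 9.37, -5.05], [0.06, -0.0, 0.0])
([7.69, 12.21, -3.82], [0.06, -0.0, 0.0])
([11.09, 12.21, -3.82], [0.06, -0.0, 0.0])
```

Emit:
{"fn": "jog_arm", "kwargs": {
  "rows": [
    [[1.7,9.37,-5.05],[0.06,0,0]],
    [[1.7,9.37,-5.05],[0.06,0,0]],
    [[1.7,9.37,-5.05],[0.06,0,0]],
    [[1.7,9.37,-5.05],[0.06,0,0]],
    [[1.7,9.37,-5.05],[0.06,0,0]],
    [[1.7,9.37,-5.05],[0.06,0,0]],
    [[1.7,9.37,-5.05],[0.06,0,0]],
    [[1.7,9.37,-5.05],[0.06,0,0]],
    [[1.7,9.37,-5.05],[0.06,0,0]],
    [[7.69,12.21,-3.82],[0.06,0,0]],
    [[7.69,12.21,-3.82],[0.06,0,0]],
    [[7.69,12.21,-3.82],[0.06,0,0]],
    [[7.69,12.21,-3.82],[0.06,0,0]],
    [[7.69,12.21,-3.82],[0.06,0,0]],
    [[7.69,12.21,-3.82],[0.06,0,0]],
    [[7.69,12.21,-3.82],[0.06,0,0]],
    [[7.69,12.21,-3.82],[0.06,0,0]],
    [[7.69,12.21,-3.82],[0.06,0,0]]
  ],
  "claw": 0
}}

```text
t: 10.85
ee_pos: [0.5982, 0.2509, 0.1228]
eef_rot: [0.679, 0.2, 0.678, -0.198]
wrist_force: [0.3, 0.8, 0.4]
opening: 0.0427
```

```bash
python3 - <<'E'
from h import *
s,p,R=cur();Rt=Rot(-32.5,90);print(s['t'],p.round(4),s['opening'],s['wrist_force'].round(1),s['joints'].round(2))
print(go([.5966,.2526,.018],Rt))
t=eyes.capture("top")[:,:,::-1];s=eyes.capture("side")[:,:,::-1]
b=cv2.resize(s[185:285,175:275],(600,600),interpolation=cv2.INTER_CUBIC)
cv2.imwrite("pics/c6.png",np.clip(b*1.6,0,255).astype(np.uint8))
E
```

```text
10.85 [0.5982 0.2509 0.1228] 0.042699599812132796 [0.3 0.8 0.4] [-0.08  0.95 -0.77  1.57  0.77  0.94 -0.11]
([3.49, 0.01, -0.08], [-0.03, 0.02, -0.02])
```

View pics/c6.png

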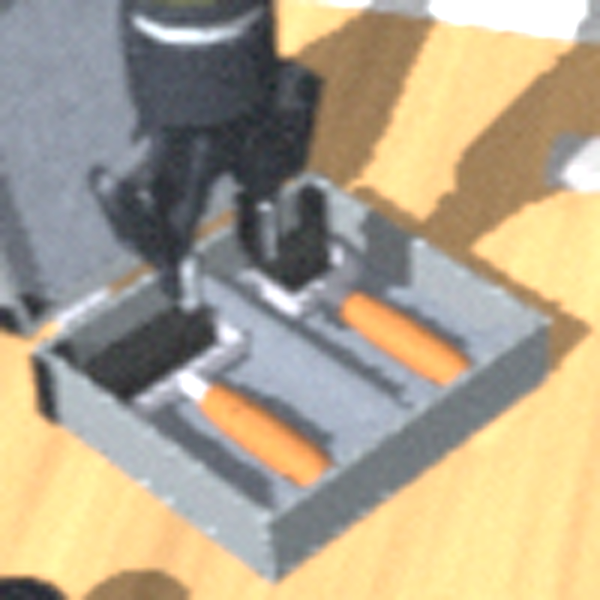

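```bash
python3 - <<'E'
from h import *
s,p,R=cur()
y=R.as_matrix()[:,1]
for q in(p,p+.021*y+[0,0,.008],p-.021*y+[0,0,.008],[.5966,.2526,.028]): print((proj("side",q)-[175,185])*6)
E
```

```text
[[217.24978303 274.48883886]]
[[185.03750147 282.18675575]]
[[246.871343   243.62740721]]
[[231.21189101 411.44692114]]
```

Emit:
{"fn": "jog_arm", "kwargs": {
  "rows": [
    [[1,0,-0.03],[-0.03,0,0]],
    [[2,0,-0.08],[-0.03,0,0]],
    [[2.7,0,-0.08],[-0.03,0,0]],
    [[3.1,0,-0.08],[-0.03,0,0]],
    [[3.35,0,-0.08],[-0.03,0,0]],
    [[3.49,0,-0.08],[-0.03,0,0]],
    [[3.49,0,-0.08],[-0.03,0,0]],
    [[3.49,0,-0.08],[-0.03,0,0]]
  ]
}}

```text
t: 11.62
ee_pos: [0.5968, 0.2515, 0.0168]
eef_rot: [0.679, 0.199, 0.678, -0.198]
wrist_force: [-0.2, 0.8, -0.5]
opening: 0.0428
```

Emit:
{"fn": "jog_arm", "kwargs": {
  "rows": [
    [[0,0,0],[0,0,0]],
    [[0,0,0],[0,0,0]],
    [[0,0,0],[0,0,0]],
    [[0,0,0],[0,0,0]],
    [[0,0,0],[0,0,0]],
    [[0,0,0],[0,0,0]]
  ],
  "claw": 0.35,
  "newtons": 60
}}

```text
t: 12.12
ee_pos: [0.5961, 0.251, 0.0157]
eef_rot: [0.679, 0.198, 0.679, -0.199]
wrist_force: [0.1, -0.4, -0.4]
opening: 0.0278
```

Emit:
{"fn": "jog_arm", "kwargs": {
  "rows": [
    [[0,0,0],[0,0,0]],
    [[0,0,0],[0,0,0]],
    [[0,0,0],[0,0,0]],
    [[0,0,0],[0,0,0]],
    [[0,0,0],[0,0,0]],
    [[0,0,0],[0,0,0]]
  ],
  "claw": 1,
  "newtons": 60
}}

```text
t: 12.62
ee_pos: [0.5962, 0.2511, 0.0158]
eef_rot: [0.679, 0.198, 0.679, -0.198]
wrist_force: [-0.7, -1.3, 4.9]
opening: 0.0209
```

Emit:
{"fn": "jog_arm", "kwargs": {
  "rows": [
    [[-0.1,0,0],[0,0,0]],
    [[-0.25,0,0],[0,0,0]],
    [[-0.45,0,0],[0,0,0]],
    [[-0.7,0,0],[0,0,0]],
    [[-1,0,0],[0,0,0]],
    [[-1.4,0,0],[0,0,0]],
    [[-1.9,0,0],[0,0,0]],
    [[-2.4,0,0],[0,0,0]],
    [[-3,0,0],[0,0,0]],
    [[-3.6,0,0],[0,0,0]],
    [[-4.2,0,0],[0,0,0]],
    [[-4.8,0,0],[0,0,0]],
    [[-5.2,0,0],[0,0,0]],
    [[-5.2,0,0],[0,0,0]]
  ]
}}

```text
t: 13.78
ee_pos: [0.5975, 0.2526, 0.1757]
eef_rot: [0.68, 0.2, 0.677, -0.197]
wrist_force: [0.4, 0.1, -1.7]
opening: 0.0208
```

```bash
python3 - <<'E'
from meas import *
s,p,R=cur();print(s['t'],p.round(4),s['opening'],s['wrist_force'].round(1),s['ft_torque'].round(2),s['joints'].round(2))
t=eyes.capture("top")[:,:,::-1];s=eyes.capture("side")[:,:,::-1].copy()
cv2.imwrite("pics/s7.png",s)
a=cv2.resize(s[135:285,150:290],(560,600),interpolation=cv2.INTER_CUBIC)
cv2.imwrite("pics/c7.png",np.clip(a*1.6,0,255).astype(np.uint8))
# slab by top view
tt=cv2.imread("pics/t0.png");h=cv2.cvtColor(tt,cv2.COLOR_BGR2HSV)
m=cv2.inRange(h,(0,0,70),(180,60,255));m[:, :280]=0;m[:,365:]=0;m[:140]=0;m[230:]=0
k,l,st,ce=cv2.connectedComponentsWithStats(m);i=1+np.argmax(st[1:,4])
c=max(cv2.findContours((l==i).astype(np.uint8),0,2)[0],key=cv2.contourArea)
b=cv2.boxPoints(cv2.minAreaRect(c));print(st[i],ray("top",b,.012).round(3).tolist())
E
```

```text
13.7833 [0.5975 0.2526 0.1757] 0.020787907691779507 [ 0.4  0.1 -1.7] [ 0.14  0.11 -0.05] [-0.07  0.89 -0.81  1.53  0.72  1.03 -0.06]
[ 290  143   63   79 4632] [[0.422, -0.153, 0.012], [0.703, -0.166, 0.012], [0.694, -0.39, 0.012], [0.412, -0.373, 0.012]]
```

View pics/c7.png

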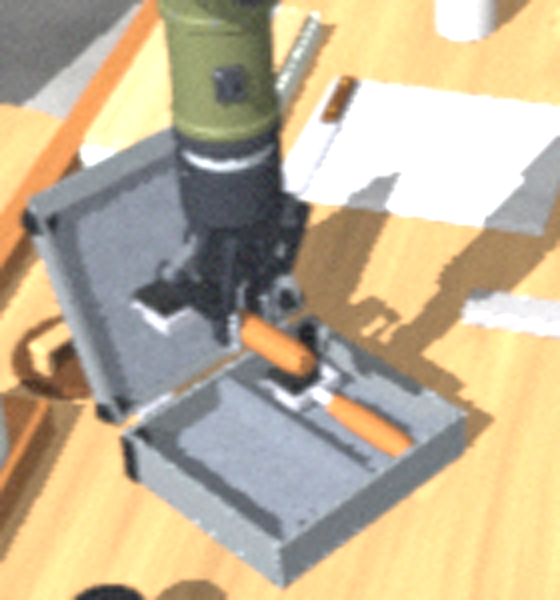

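```bash
python3 - <<'E'
from h import *
s,p,R=cur()
for q,hd in(([.5,.305,.25],-32.5),([.46,.0,.28],-20),([.528,-.27,.14],-2.6)): print(go(q,Rot(hd,90)))
print(ray("top",np.array([[618,275]])*.64,.1))
E
```

```text
([-2.6, -0.21, -3.67], [-0.01, 0.01, 0.0])
([-3.6, -9.49, 0.68], [-2.1, 0.01, 0.0])
([1.08, -15.86, 7.43], [-5.0, 0.01, 0.0])
[[ 0.56231526 -0.51572227  0.1       ]]
```

Emit:
{"fn": "jog_arm", "kwargs": {
  "rows": [
    [[-0.9,-0.07,-1.2],[0,0,0]],
    [[-1.7,-0.14,-2.4],[0,0,0]],
    [[-2.6,-0.2,-3.6],[0,0,0]],
    [[-2.8,-1.2,-3.2],[-0.3,0,0]],
    [[-2.9,-2.3,-2.7],[-0.5,0,0]],
    [[-3.0,-3.4,-2.2],[-0.8,0,0]],
    [[-3.1,-4.5,-1.7],[-1.0,0,0]],
    [[-3.3,-5.6,-1.2],[-1.3,0,0]],
    [[-3.4,-6.7,-0.7],[-1.6,0,0]],
    [[-3.5,-7.8,-0.2],[-1.8,0,0]],
    [[-3.6,-8.7,0.3],[-2.0,0,0]],
    [[-3.4,-9.5,0.9],[-2.3,0,0]],
    [[-3.0,-10.3,1.7],[-2.6,0,0]],
    [[-2.5,-11.1,2.5],[-2.9,0,0]],
    [[-2.0,-11.9,3.3],[-3.2,0,0]],
    [[-1.5,-12.7,4.1],[-3.5,0,0]],
    [[-1.0,-13.5,4.9],[-3.8,0,0]],
    [[-0.5,-14.3,5.7],[-4.2,0,0]],
    [[0.2,-15.1,6.5],[-4.6,0,0]],
    [[0.7,-15.6,7.1],[-4.9,0,0]]
  ]
}}

```text
t: 15.55
ee_pos: [0.5215, -0.2626, 0.1474]
eef_rot: [0.705, 0.019, 0.709, -0.021]
wrist_force: [-0.5, 0.2, -2.5]
opening: 0.0213
```

```bash
python3 - <<'E'
from meas import *
s,p,R=cur();print(s['t'],p.round(4),s['opening'],s['wrist_force'].round(1),s['ft_torque'].round(2),s['joints'].round(2))
for z in(.06,.03,.022,.016):print(go([.528,-.27,z],Rot(-2.6,90)))
s=eyes.capture("side")[:,:,::-1];t=eyes.capture("top")[:,:,::-1]
a=cv2.resize(s[100:200,200:300],(400,400),interpolation=cv2.INTER_CUBIC)
b=cv2.resize(t[135:235,270:370],(400,400),interpolation=cv2.INTER_CUBIC)
cv2.imwrite("pics/c8.png",np.clip(np.hstack([b,a])*1.3,0,255).astype(np.uint8))
E
```

```text
15.55 [ 0.5215 -0.2626  0.1474] 0.021299039968139772 [-0.5  0.2 -2.5] [-0.02  0.1   0.01] [ 0.9   0.92 -0.97  1.75  0.91  1.    1.08]
([2.91, -0.23, 0.24], [-0.12, -0.05, 0.02])
([3.91, -0.22, 0.25], [-0.12, -0.05, 0.02])
([4.18, -0.22, 0.25], [-0.12, -0.05, 0.02])
([4.38, -0.22, 0.25], [-0.12, -0.05, 0.02])
```

View pics/c8.png

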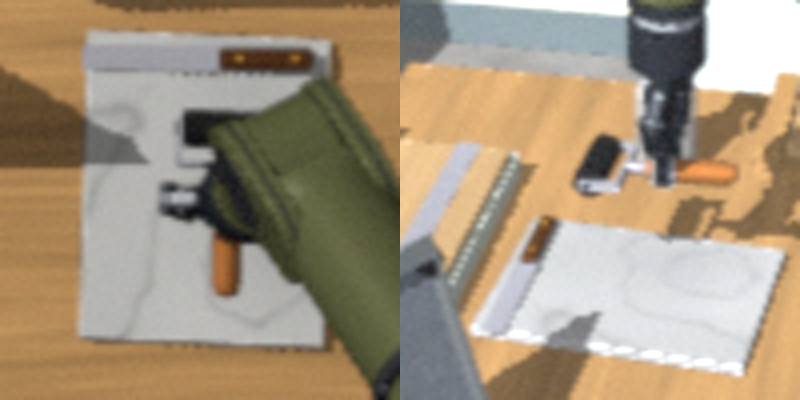

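```bash
python3 - <<'E'
from meas import *
s,p,R=cur()
im=eyes.capture("side")[:,:,::-1].copy()
hsv=cv2.cvtColor(im[130:155,264:290],cv2.COLOR_BGR2HSV);m=cv2.inRange(hsv,(4,150,60),(16,255,255))
yy,xx=np.where(m);P=np.c_[xx+264,yy+130].astype(float);c=P.mean(0);d=np.linalg.svd(P-c)[2][0];d*=np.sign(d[0]);print(len(P),c,np.degrees(np.arctan2(d[1],d[0])),P.min(0),P.max(0))
xa=R.as_matrix();f=np.cross(xa[:,1],[0,0,1.]);f*=np.sign(f[0])
g=p+[0,0,.0125]
for a in(0,3,6,9,12):
    e=np.radians(a);u=np.cos(e)*f-np.sin(e)*np.array([0,0,1]);q=proj("side",np.array([g-.02*u,g-.07*u,g+.07*u]));v=q[1]-q[0];print(a,np.degrees(np.arctan2(v[1],v[0])),q.round(1).tolist())
E
```

```text
57 [276.80701754 142.77192982] 2.058126769899335 [270. 141.] [283. 145.]
0 7.359928242671106 [[271.4, 142.2], [283.9, 143.8], [249.3, 139.4]]
3 4.684587910114439 [[271.4, 142.0], [283.9, 143.0], [249.4, 140.2]]
6 1.9759551950021226 [[271.4, 141.8], [283.9, 142.2], [249.5, 141.0]]
9 -0.7693910519073103 [[271.4, 141.5], [283.8, 141.4], [249.6, 141.8]]
12 -3.554698462244923 [[271.3, 141.3], [283.6, 140.5], [249.8, 142.6]]
```

Emit:
{"fn": "jog_arm", "kwargs": {
  "rows": [
    [[0.9,-0.1,0.1],[-0.1,-0.3,0]],
    [[1.8,-0.22,0.25],[-0.1,-0.6,0]],
    [[2.6,-0.22,0.25],[-0.12,-0.85,0]],
    [[3.2,-0.22,0.25],[-0.12,-0.85,0]],
    [[3.6,-0.22,0.25],[-0.12,-0.85,0]],
    [[3.85,-0.22,0.25],[-0.12,-0.85,0]],
    [[3.98,-0.22,0.25],[-0.12,-0.85,0]],
    [[4.05,-0.22,0.25],[-0.12,-0.85,0]],
    [[4.05,-0.22,0.25],[-0.12,-0.85,0]],
    [[4.05,-0.22,0.25],[-0.12,-0.85,0]],
    [[4.05,-0.22,0.25],[-0.12,-0.85,0]]
  ]
}}

```text
t: 16.62
ee_pos: [0.5314, -0.2651, 0.0303]
eef_rot: [0.738, 0.014, 0.674, -0.016]
wrist_force: [-0.6, 0.4, -2.8]
opening: 0.0204
```

```bash
python3 - <<'E'
from meas import *
s,p,R=cur();print(s['t'],p.round(4),s['opening'],s['wrist_force'].round(1),s['ft_torque'].round(2),s['joints'].round(2));print(R.as_matrix()[:,0].round(3))
print(go(p-[0,0,p[2]-.0155],R))
s=eyes.capture("side")[:,:,::-1]
a=cv2.resize(s[120:200,220:320],(750,600),interpolation=cv2.INTER_CUBIC)
cv2.imwrite("pics/c9.png",np.clip(a*1.3,0,255).astype(np.uint8))
E
```

```text
16.6167 [ 0.5314 -0.2651  0.0303] 0.02043775205261866 [-0.6  0.4 -2.8] [ 0.01  0.23 -0.01] [ 0.86  1.06 -0.83  1.85  1.21  0.72  0.86]
[ 0.09  -0.005 -0.996]
([0.49, 0.0, -0.04], [0.0, 0.0, 0.0])
```

View pics/c9.png

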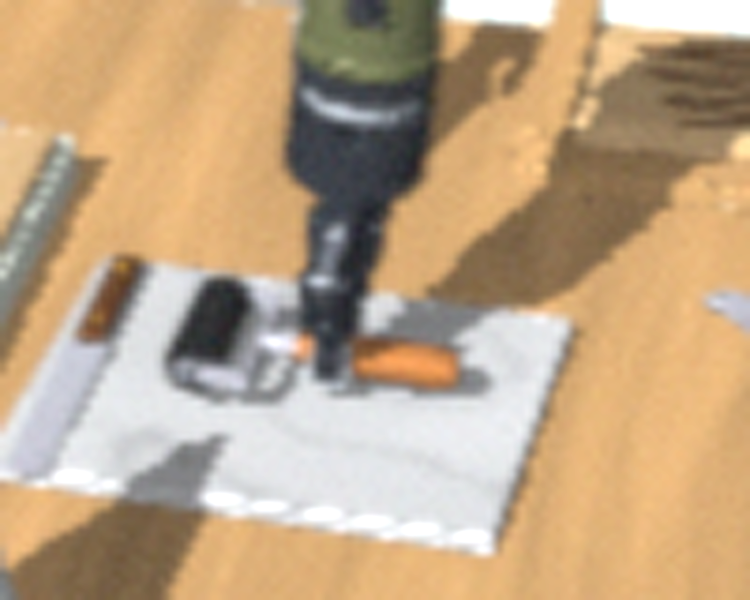

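Emit:
{"fn": "jog_arm", "kwargs": {
  "rows": [
    [[0.1,0,0],[0,0,0]],
    [[0.19,0,-0.01],[0,0,0]],
    [[0.26,0,-0.02],[0,0,0]],
    [[0.32,0,-0.03],[0,0,0]],
    [[0.36,0,-0.03],[0,0,0]],
    [[0.36,0,-0.03],[0,0,0]]
  ]
}}

```text
t: 17.17
ee_pos: [0.5306, -0.2651, 0.0182]
eef_rot: [0.738, 0.014, 0.675, -0.016]
wrist_force: [-0.8, 0.1, -2.3]
opening: 0.0208
```

Emit:
{"fn": "jog_arm", "kwargs": {
  "rows": [
    [[0.03,0,0],[0,0,0]],
    [[0.06,0,0],[0,0,0]],
    [[0.06,0,0],[0,0,0]]
  ]
}}

```text
t: 17.42
ee_pos: [0.531, -0.2651, 0.0167]
eef_rot: [0.738, 0.014, 0.675, -0.016]
wrist_force: [-0.2, 0.7, -1.1]
opening: 0.0209
```

Contact starting (load dropping). A little more.

Emit:
{"fn": "jog_arm", "kwargs": {
  "rows": [
    [[0.02,0,0],[0,0,0]],
    [[0.04,0,0],[0,0,0]],
    [[0.04,0,0],[0,0,0]]
  ]
}}

```text
t: 17.67
ee_pos: [0.5311, -0.2652, 0.0155]
eef_rot: [0.738, 0.014, 0.675, -0.016]
wrist_force: [0.3, -0.2, -2.1]
opening: 0.0207
```

```bash
python3 - <<'E'
from h import *
s,p,R=cur();print(s['t'],p.round(4),s['wrist_force'].round(2),s['ft_torque'].round(3))
E
```

```text
17.6667 [ 0.5311 -0.2652  0.0155] [ 0.27 -0.2  -2.09] [ 0.003  0.24  -0.004]
```

Emit:
{"fn": "jog_arm", "kwargs": {
  "rows": [
    [[0.03,0,0],[0,0,0]],
    [[0.03,0,0],[0,0,0]],
    [[0.03,0,0],[0,0,0]]
  ]
}}

```text
t: 17.92
ee_pos: [0.5312, -0.2652, 0.0146]
eef_rot: [0.738, 0.014, 0.675, -0.016]
wrist_force: [0.4, 0.7, -2.2]
opening: 0.0209
```

Emit:
{"fn": "jog_arm", "kwargs": {
  "rows": [
    [[0.03,0,0],[0,0,0]],
    [[0.03,0,0],[0,0,0]],
    [[0.03,0,0],[0,0,0]]
  ]
}}

```text
t: 18.17
ee_pos: [0.5314, -0.2651, 0.0139]
eef_rot: [0.738, 0.014, 0.675, -0.016]
wrist_force: [0.9, -0.8, -1.3]
opening: 0.0209
```

```bash
python3 - <<'E'
from h import *
s,p,R=cur();print(s['t'],p.round(4),s['wrist_force'].round(2),s['ft_torque'].round(3))
im=eyes.capture("side")[:,:,::-1]
a=cv2.resize(im[145:185,230:290],(780,520),interpolation=cv2.INTER_CUBIC)
cv2.imwrite("pics/c10.png",np.clip(a*1.3,0,255).astype(np.uint8))
E
```

```text
18.1667 [ 0.5314 -0.2651  0.0139] [ 0.9  -0.85 -1.35] [-0.042  0.324 -0.018]
```

View pics/c10.png

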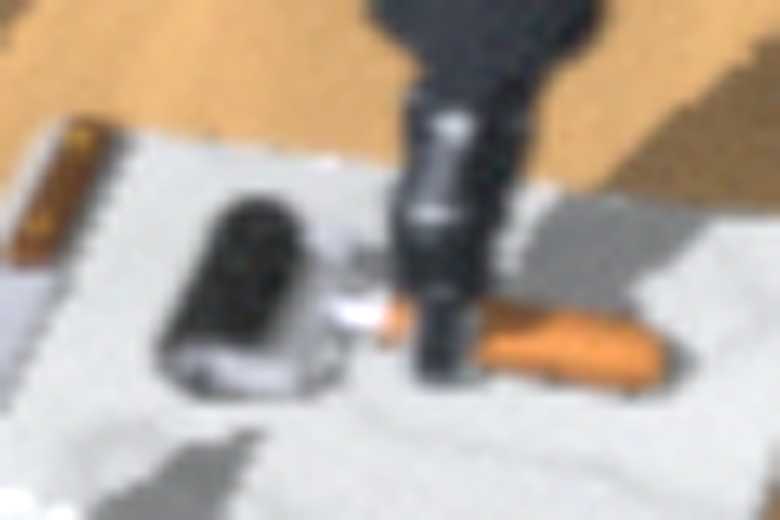

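Emit:
{"fn": "jog_arm", "kwargs": {
  "rows": [
    [[0,0,0],[0,0.15,0]],
    [[0,0,0],[0,0.3,0]],
    [[0,0,0],[0,0.3,0]],
    [[0,0,0],[0,0.3,0]]
  ]
}}

```text
t: 18.55
ee_pos: [0.5321, -0.2651, 0.014]
eef_rot: [0.728, 0.014, 0.686, -0.016]
wrist_force: [0.4, -0.5, -0.6]
opening: 0.0208
```

```bash
python3 - <<'E'
from h import *
for i in range(4):
    s,p,R=cur();print(s['t'],p.round(4),s['wrist_force'].round(2),s['ft_torque'].round(3));eyes.capture("top")
E
```

```text
18.55 [ 0.5321 -0.2651  0.014 ] [ 0.36 -0.46 -0.62] [-0.     0.031 -0.012]
18.6 [ 0.5318 -0.2651  0.0139] [ 0.4   0.15 -0.33] [ 0.03  -0.048  0.005]
18.65 [ 0.5316 -0.2651  0.0139] [0.27 0.23 0.18] [0.004 0.003 0.024]
18.7 [ 0.5314 -0.2651  0.0139] [ 1.09 -0.53 -0.18] [ 0.018 -0.061 -0.031]
```

Emit:
{"fn": "jog_arm", "kwargs": {
  "rows": [
    [[0,0,0],[0,0,0]],
    [[0,0,0],[0,0,0]],
    [[0,0,0],[0,0,0]],
    [[0,0,0],[0,0,0]]
  ],
  "claw": 0.35,
  "newtons": 20
}}

```text
t: 19.08
ee_pos: [0.5312, -0.2651, 0.0138]
eef_rot: [0.727, 0.014, 0.686, -0.016]
wrist_force: [-0.5, 0.4, 0.8]
opening: 0.0275
```

Emit:
{"fn": "jog_arm", "kwargs": {
  "rows": [
    [[0,0,0],[0,0,0]],
    [[0,0,0],[0,0,0]],
    [[0,0,0],[0,0,0]],
    [[-0.3,0,0],[0,0,0]],
    [[-0.7,0,0],[0,0,0]],
    [[-1.2,0,0],[0,0,0]],
    [[-2,0,0],[0,0,0]],
    [[-3,0,0],[0,0,0]],
    [[-4,0,0],[0,0,0]],
    [[-5,0,0],[0,0,0]],
    [[-6,0,0],[0,0,0]],
    [[-7,0,0],[0,0,0]],
    [[-8,0,0],[0,0,0]],
    [[-8,0,0],[0,0,0]],
    [[-8,0,0],[0,0,0]],
    [[-8,0,0],[0,0,0]]
  ],
  "claw": 0
}}

```text
t: 20.42
ee_pos: [0.5169, -0.2643, 0.2536]
eef_rot: [0.727, 0.014, 0.686, -0.016]
wrist_force: [-0.3, -0.7, -0.8]
opening: 0.0427
```

```bash
python3 - <<'E'
from h import *
s,p,R=cur();print(s['t'],p.round(4),s['wrist_force'].round(2),s['opening'])
t=eyes.capture("top")[:,:,::-1];s=eyes.capture("side")[:,:,::-1]
cv2.imwrite("pics/t11.png",t);cv2.imwrite("pics/s11.png",s)
b=cv2.resize(t[100:230,130:370],(400,217));a=cv2.resize(s,(400,300))
a=s[100:290,160:350];b=t[110:240,190:370]
o=np.hstack([cv2.resize(b,(400,289)),cv2.resize(a,(400,400))[:289]]) if 0 else np.hstack([cv2.copyMakeBorder(cv2.resize(b,(400,289),interpolation=cv2.INTER_CUBIC),0,111,0,0,0),cv2.resize(a,(400,400),interpolation=cv2.INTER_CUBIC)])
cv2.imwrite("pics/c11.png",np.clip(o*1.3,0,255).astype(np.uint8))
E
```

```text
20.4167 [ 0.5169 -0.2643  0.2536] [-0.31 -0.68 -0.8 ] 0.04274066403337806
```

```bash
python3 - <<'E'
from meas import *
s=cv2.imread("pics/s11.png");t=cv2.imread("pics/t11.png")
def show(s,t):
    for a in handle("side",s,(225,140,305,190),.025)+handle("top",t,(280,150,360,225),.026)+handle("side",s,(175,205,275,285),.032)+handle("top",t,(135,150,235,225),.032): print(a[0],a[1].round(1),a[2].round(3),round(a[3],1),np.round(a[4:6],3))
show(s,t)
m=(s[145:185,235:275].max(2)<60).astype(np.uint8);k,l,st,ce=cv2.connectedComponentsWithStats(m)
for i in range(1,k):
    if st[i,4]>25: print("dark",st[i].tolist(),ray("side",ce[i]+[235,145],.034).round(3))
for j in range(10): eyes.capture("side")
s2=eyes.capture("side")[:,:,::-1].copy();t2=eyes.capture("top")[:,:,::-1].copy();show(s2,t2)
print("diff after .6s",cv2.absdiff(s,s2)[100:290,160:350].max(2).__gt__(60).sum())
# bystanders/lid vs earlier pictures
s5=cv2.imread("pics/s5.png");s0=cv2.imread("pics/s0.png")
d=(cv2.absdiff(s5,s2).max(2)>45)
for nm,(x,y),r in(("lid+case",(215,225),35),("block",(185,203),12),("baren",(168,224),10),("pot",(178,298),15),("stone",(281,214),12),("knife",(229,170),6),("gouge",(305,310),15)):
    print(nm,(cv2.absdiff(s0,s2).max(2)>45)[y-r:y+r,x-r:x+r].sum(),d[y-r:y+r,x-r:x+r].sum())
E
```

```text
62 [270.3 170.7] [ 0.503 -0.262] 175.5 [-0.04   0.038]
94 [320.  197.7] [ 0.499 -0.263] 178.6 [-0.035  0.033]
93 [242.1 241.1] [0.519 0.181] 148.5 [-0.041  0.036]
118 [195.8 194.8] [0.518 0.177] 147.5 [-0.043  0.04 ]
dark [9, 16, 9, 10, 63] [[ 0.597 -0.267  0.034]]
63 [270.2 170.8] [ 0.503 -0.261] 174.5 [-0.04   0.039]
93 [320.  197.6] [ 0.499 -0.263] 178.9 [-0.034  0.034]
96 [241.9 241.1] [0.519 0.181] 147.0 [-0.041  0.037]
116 [195.8 194.6] [0.519 0.177] 147.0 [-0.042  0.041]
diff after .6s 0
lid+case 2175 293
block 448 0
baren 113 0
pot 0 0
stone 0 0
knife 0 0
gouge 0 0
```

```bash
python3 -c "
from rig import robot;print(robot.sign_off())"
```

```text
the job is handed in; nothing more can be done
None
```

I opened the lid with the shut fingers hooked under its lip and pushed it past its balance point. After I let go, it stayed back by itself. I then gripped the wide roller by its handle, lifted it out, and lowered it level onto the clear part of the slab. I let go only once the wrist force and moment read about zero. The job was handed in at about 21 s.

**Roller on the slab:** The handle centre is at about (0.50, -0.26) and the drum at about (0.60, -0.27). Both are on the slab and clear of the knife, and nothing moved over about 0.6 s.

**Everything else:** The narrow roller is within about 1 mm of where it was. The knife, stone, ink jar and gouge showed no change from the start, and the block and baren none since the lid was opened. I did not check the chisel or the spray bottle separately.

**Forces:** The readings I took stayed under about 6 N throughout.

**Checks that fell short:**
- The final picture could not be viewed because the picture limit was reached, so the end checks are from image measurements only.
- The lid-and-case area differs from the picture taken after opening. I put this down to the missing roller and the arm's shadow, but I did not check the lid separately at the end.
- The roller drooped about 5° in the grip, and I tilted the gripper to correct it before setting it down.

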